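# Seat the portion wheel of the dog-treat dispenser

## Robot

A 6-joint arm with a two-finger parallel gripper is mounted at the origin on the work surface. World frame = base frame: x ahead of the robot, y to its left, z up, the work surface at z = 0. Lengths are in m, angles in rad, forces in N, time in s.
With the tool pointing down it reaches from about 0.375 to 0.925 m from the base axis. Payload 5.7 kg.
Tool frame: the origin (TCP) lies midway between the tips of the shut fingers; the grasp point (between the pads) lies 19 mm behind it; y points along the fingers, z is the direction in which the jaws open and shut, and the axes are right-handed (so a half turn about y gives the same grasp; the last joint's range is limited). The gripper opens to 85 mm and grips with 20 to 120 N. Pads are 22 mm wide; open, the fingers measure 114 mm over their backs; the gripper's body (76 mm by 85 mm) begins 54 mm behind the grasp point. The pads swing forward as they close: fully open they stand 13 mm farther back than shut.
Start: joints at [1.127, 0.359, 1.51, -0, 1.272, -0.115], TCP at [0.194, 0.568, 0.211] pointing down, gripper open.
Joint ranges: [-2.97, 2.97], [-1.01, 2.36], [0.21, 2.38], [-0.96, 4.11], [0.2, 2.71], [-2.98, 2.98]. Speed limits (rad/s): [2.39, 2.39, 3.14, 3.14, 3.14, 3.14].

## Interface

Orientations are given as a unit quaternion [x, y, z, w].
In Python, from station import ctrl, capture, camera_params gives the robot as it stands.
- The arm moves only by the shell command python3 -m jog 'ROWS' [OPENING] [FORCE]. ROWS is JSON, a list of rows, each a list of 4 numbers: the shift along the tool's x, y, z in m, then the turn about the tool's y in rad. A call has 1 to 20 rows; each row shifts and turns the commanded pose from where the row before left it, along the tool's axes as they then stand; what a row does not reach is not made up. A row lasts 1/10 s, in which the tool goes at most 50 mm and 8.59 degrees, less where a joint would pass 70% of its speed; a pose out of reach is approached as far as the arm can. A call with a gripper value outside its range is refused whole. OPENING is the closure, from -1 (fully open) to 1 (shut), so that 0 is half open, set as the call begins (- or left out, the last holds). The fingers move at their own pace and stop on an object; FORCE is the grip in N (left out, the last holds). Time passes only in rows, so rows that do not move let the fingers close. It gives the time, the measured TCP pose, the force and the opening at its end, in the units of the state.
- ctrl.read_state(): the state, without advancing time (a new reading comes with each control period).
- capture(name): name is "side" or "top"; returns (picture, depth): 400x640x3 uint8, red, green, blue; 400x640 float32, m along the optical axis (not along the pixel's ray), 0 where there is no reading.
- camera_params(name): a dict with "vfov" (degrees; the focal length in pixels is half the picture's height over the tangent of half this angle, whatever the lens; pixels are square), "cx", "cy" (the principal point, pixels), "xyz" and "orientation" of the camera in the world. Camera axes: x right, y up, looking along -z (the intrinsics and any distortion apply to the point x, -y, -z); pixel columns grow to the right and rows downward; lengths in m; the calibration is good to about 2 mm. A picture is of the moment at which its call begins. camera_params takes no time and is no camera call.
- ctrl.job_done(): hands the job in, once; it reports no verdict.
The state is a dict: "t": time; "q": joint angles; "dq": joint speeds; "effort": joint torques, N m; "ee_pos": TCP position; "ee_rot": TCP orientation; "force": force on the tool from outside, world axes, zero at the start; "torque": the same for the moment, N m; "opening": finger opening in m.
Only numpy, scipy, OpenCV 4.12 (cv2) and the standard library are available. Lean on these libraries where they do the work, as an engineer would, in place of code of your own. Each camera call takes 0.05 s, during which the arm holds its last target. There are 200 camera calls.

## Task

The white portion wheel of the dog-treat dispenser sits too high because the notch in its rim is not over the locating pin. With shut fingertips push a vane of the wheel round until the notch stands over the pin, then press down on the hub until the wheel is fully home over the pin, and take the hand away. Do not lift the wheel off, and leave the canister, measuring cup, chew bone and comb where they are.

Things in the scene. Friction and masses are not known exactly. Their poses are not given: they have to be found in the camera images.
- dispenser: Round grey base, 170 mm across, 28 mm high, fixed. Origin: centre of its underside; x points along the locating pin. A spindle hidden in the wheel's hub keeps the wheel centred (1.5 mm play). A stiff rubber collar under the wheel holds it 8 mm too high; it yields at about 5 N and stays down. If the notch is not over the pin, a pressed wheel catches on the pin after 2 mm, tilts and stays too high.
- pin (a point): Top of the locating pin, 58 mm from the spindle axis, 38 mm above the shelf. The pin is an 8 mm steel rod lying radially on the base, 52 to 75 mm from the axis. Its inner part is under the wheel; its outer end meets an upright steel post (12 mm across, top 52 mm above the shelf, 77 mm from the axis) that stands outside the wheel's rim and shows where the pin is.
- wheel: Loose white 160 g wheel: disc 130 mm across, 6 mm thick. Origin: centre of its underside (40 mm above the shelf at the start, 32 when home); x axis through the notch. Three radial vanes 5 mm thick at 60, 180, 300 degrees from the notch, from the hub to 61 mm radius, top 34 mm above the underside. Turns either way with light friction (about 1 N at a vane), stays where left.
- notch (a point): Middle of the notch in the wheel's rim, at the disc's top face (6 mm above the underside), 58 mm from the wheel's axis. The notch is open to the rim, has parallel sides 14 mm apart, and is about 16 mm deep, so the pin has 3 mm to spare on each side.
- hub_top (a point): Centre of the flat, closed top of the round hub (36 mm across) in the wheel's middle: the place to press. It is 40 mm above the wheel's underside: 80 mm above the shelf at the start, 72 mm when the wheel is home.
- canister: Empty open glass canister, 96 mm across (mouth 86 mm), 150 mm high, loose, upright; origin at the centre of its underside. Leave alone.
- cup: Aluminium measuring cup, 72 mm across, 60 mm high, loose; flat handle reaching 120 mm out along its +y; origin at the centre of its underside. Leave alone.
- bone: Yellow rubber chew bone lying flat along its x axis, 120 mm long, 56 mm wide, 30 mm high, loose; origin under its middle. Leave alone.
- comb: Wooden pet comb lying flat, 110 mm long along its x axis, 41 mm wide, 8 mm high, loose; origin under its middle. Leave alone.
Things that resemble listed ones, but are neither listed nor needed, are in the scene too. Of the things like the dispenser, leave any that is pink; of the rest the larger one is meant.

How it is judged:
At the end, for the whole second after the job is handed in: The wheel lies flat (within 0.04 rad) and still on the base with its underside 32 mm above the shelf (less than 34.5 mm), and its notch is over the pin (within 6 mm horizontally) (z of wheel in the frame of dispenser between 0.029 and 0.0345 m and angle between wheel's own z axis and vertical below 0.04 rad and horizontal distance between notch and pin below 0.006 m and linear speed of wheel below 0.01 m/s and angular speed of wheel below 0.1 rad/s); the robot touches nothing.
It fails at once if the wheel is lifted (more than 8 mm above where it starts) (z of wheel in the frame of dispenser above 0.048 m).
It fails at once if the canister is moved more than 15 mm (distance of canister from where it was at the start of the episode above 0.015 m).
It fails at once if the cup is moved more than 15 mm (distance of cup from where it was at the start of the episode above 0.015 m).
It fails at once if the bone is moved more than 15 mm (distance of bone from where it was at the start of the episode above 0.015 m).
It fails at once if the comb is moved more than 15 mm (distance of comb from where it was at the start of the episode above 0.015 m).
It also fails if it takes over 64 s, if anything falls off the work surface, if the arm or the gripper's body presses on something with over 40 N, if the wrist force passes 120 N, or if a joint passes its speed limit or range.

## Working session

There is one attempt and no reset: what is moved stays moved. The work goes in short steps, Python scripts to look and compute and a shell command to move; the robot and the scene stay as the last step left them, time stands still between calls to the robot, and variables do not carry over. Pictures are saved under pics/ and viewed, about 8 in all and at most 12, crops included, and the job is handed in when it is done.

```bash
ls; mkdir -p pics; cat > h.py <<'E'
import numpy as np,cv2
from scipy.spatial.transform import Rotation as R
from station import ctrl,capture,camera_params
def shot(n,tag):
    im,d=capture(n); cv2.imwrite(f'pics/{tag}.png',im[:,:,::-1]); np.save(f'pics/{tag}.npy',d); return im,d
def cam(n):
    p=camera_params(n); return p,200/np.tan(np.radians(p['vfov'])/2),R.from_quat(p['orientation']).as_matrix(),np.array(p['xyz'])
def w(n,u,v,z=None,d=None):
    p,f,M,t=cam(n); r=M@np.array([(u-p['cx'])/f,-(v-p['cy'])/f,-1.])
    return t+r*(d if z is None else (z-t[2])/r[2])
def px(n,P):
    p,f,M,t=cam(n); c=M.T@(np.array(P)-t); return p['cx']+f*c[0]/-c[2],p['cy']-f*c[1]/-c[2]
E
python3 - <<'E'
from h import *
for n in('top','side'): shot(n,n+'0'); print(camera_params(n))
print(ctrl.read_state())
E
```

```text
pics
{'vfov': 54.95148054508939, 'cx': 318.6683857541015, 'cy': 198.31945778049356, 'xyz': array([ 0.53312482, -0.02040842,  0.92543022]), 'orientation': array([ 0.01858928, -0.01339795, -0.69725586,  0.716456  ])}
{'vfov': 53.661012753309834, 'cx': 319.5607056958277, 'cy': 197.83862555800718, 'xyz': array([ 0.50701626, -0.58697257,  0.72575812]), 'orientation': array([ 0.36372353, -0.03101495, -0.05345095,  0.92945482])}
{'t': 0.1, 'q': array([ 1.12692060e+00,  3.59430391e-01,  1.51131749e+00,  2.68017733e-05,
        1.27253113e+00, -1.15101723e-01]), 'dq': array([-0.00014307, -0.00336569, -0.0008655 , -0.00033129, -0.0005988 ,
        0.00139154]), 'effort': array([ 3.37944066e-04, -5.28647876e+01, -2.79352373e+01, -5.02553178e-05,
        4.98860230e-03,  4.38935467e-05]), 'ee_pos': array([0.19344705, 0.5672721 , 0.21044178]), 'ee_rot': array([ 0.69814405, -0.11589224,  0.11554588, -0.69700288]), 'force': array([ 0.43935068, -0.16216655,  0.83480585]), 'torque': array([-0.06548419,  0.01929167,  0.03735251]), 'opening': 0.08534753165190587}
```

View pics/top0.png

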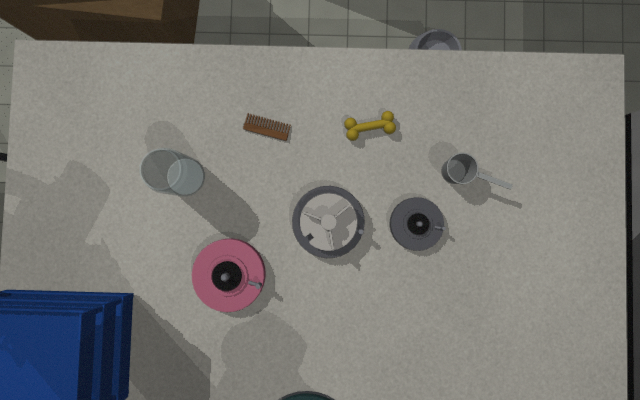

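View pics/side0.png

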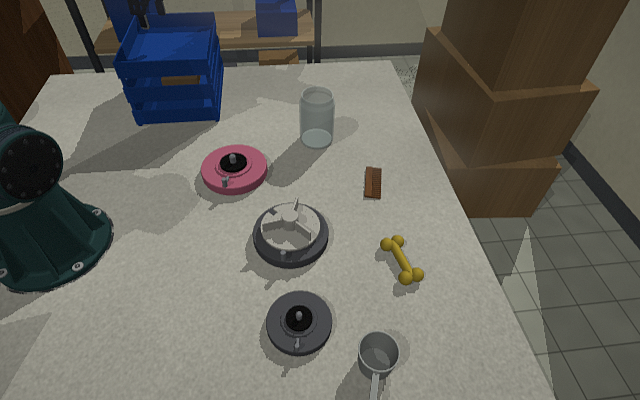

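Top view: three candidates. Pink dispenser at (228,275), which is excluded; smaller grey at (418,223), with no wheel; larger grey with the white wheel at (328,222), which fits. I'll enlarge that one to confirm.

```bash
python3 - <<'E'
from h import *
a=cv2.imread('pics/top0.png')[175:270,280:380]; b=cv2.imread('pics/side0.png')[190:275,240:340]
a=cv2.resize(a,None,fx=6,fy=6,interpolation=2)
cv2.imwrite('pics/c0.png',a)
d=np.load('pics/top0.npy')
for n,u,v,z in(('hub',328,222,.08),('post',361,232,.052),('notch?',310,238,.046)): print(n,w('top',u,v,z),w('top',u,v,d=d[v,u]))
E
```

```text
hub [ 0.51987385 -0.03556502  0.08      ] [ 0.51987935 -0.03555873  0.08035096]
post [ 0.49890201 -0.11129178  0.052     ] [ 0.49893855 -0.11119473  0.05293272]
notch? [0.48183344 0.00386743 0.046     ] [0.48084987 0.00433295 0.02913584]
```

View pics/c0.png

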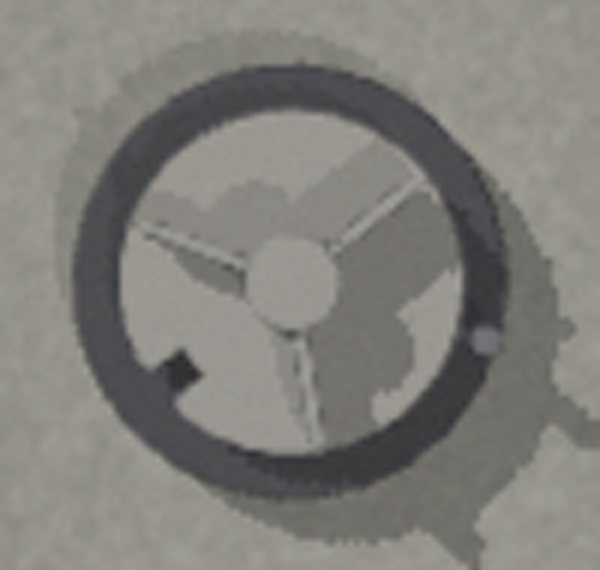

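The crop shows the large grey base with the white wheel. Hub at (292,283), post (486,341), notch (181,371), vane tips (425,181), (143,228) and (317,445). Next: angles.

```bash
python3 - <<'E'
from h import *
f=lambda c,z:w('top',280+(c[0]+.5)/6-.5,175+(c[1]+.5)/6-.5,z)
h=f((292,283),.08);print('hub',h)
# base center from outer rim circle at z=.028: x 73..508,y 65..498
print('base',f((290,281),.028))
print('disc',f((291,283),.046))
for n,c,z in(('post',(486,341),.052),('notch',(181,371),.044),('v1',(425,181),.074),('v2',(143,228),.074),('v3',(317,445),.074)):
    p=f(c,z);q=p-h;print(n,p,np.hypot(*q[:2]),np.degrees(np.arctan2(q[1],q[0])))
s=ctrl.read_state();print(R.from_quat(s['ee_rot']).as_matrix().round(3))
E
```

```text
hub [ 0.52043627 -0.03609892  0.08      ]
base [ 0.52040933 -0.03626772  0.028     ]
disc [ 0.51991556 -0.03634974  0.046     ]
post [ 0.50019187 -0.11032054  0.052     ] 0.07693298610815771 -105.25665207208617
notch [0.48530326 0.0045957  0.044     ] 0.05376225455150556 130.80512390200096
v1 [ 0.55923846 -0.08426196  0.074     ] 0.061848917847946626 -51.14360663992824
v2 [0.53908395 0.0192484  0.074     ] 0.058404300838157286 71.38023842845215
v3 [ 0.4612525  -0.04693702  0.074     ] 0.06016795176487361 -169.62262187263744
[[ 0.946 -0.001  0.323]
 [-0.323 -0.002  0.946]
 [-0.    -1.    -0.002]]
```

Geometry agrees with the given sizes: the post is 77 mm from the axis and the vanes end near 61 mm. The pin is at -105.3° and the notch at about 130°, so the wheel has to turn about +124.5° counter-clockwise. I'll push the vane now at -51° round to 74.7°. First up, across, and turn.

```bash
python3 -m jog '[[0,-0.03,0,0],[0,-0.03,0,0],[0.03,0,-0.029,0],[0.03,0,-0.029,0],[0.03,0,-0.029,0],[0.03,0,-0.029,0],[0.03,0,-0.029,0],[0.03,0,-0.029,0],[0.03,0,-0.029,0],[0.03,0,-0.029,0],[0.03,0,-0.029,0],[0.03,0,-0.029,0],[0.03,0,-0.029,0],[0.03,0,-0.029,0],[0.03,0,-0.029,0],[0.03,0,-0.029,0],[0.03,0,-0.029,0],[0.013,0,-0.012,0],[0,0,0,0]]' 1 30
python3 -m jog '[[0,0,0,0.149],[0,0,0,0.149],[0,0,0,0.149],[0,0,0,0.149],[0,0,0,0.149],[0,0,0,0.149],[0,0,0,0.149],[0,0,0,0.149],[0,0,0,0.149],[0,0,0,0.149],[0,0,0,0.149],[0,0,0,0.149],[0,0,0,0.149],[0,0,0,0.149],[0,0,0,0.149],[0,0,0,0.149],[0,0,0,0.009],[0,0,0,0],[0,0,0,0]]'
python3 - <<'E'
from h import *
s=ctrl.read_state();M=R.from_quat(s['ee_rot']).as_matrix();print(s['ee_pos'],s['q'].round(2),s['opening'])
print('z ang',np.degrees(np.arctan2(M[1,2],M[0,2])))
h=np.array([.5204,-.0361]);a=np.radians(-66);T=np.r_[h+.042*np.array([np.cos(a),np.sin(a)])-.0135*np.array([-np.sin(a),np.cos(a)]),.058]
print(M.T@(T-s['ee_pos']))
E
```

```text
t: 2.0
ee_pos: [0.4884, -0.0065, 0.2708]
ee_rot: [0.698, -0.117, 0.117, -0.697]
force: [-0.4, 0.3, 0.6]
opening: 0.0001
t: 3.9
ee_pos: [0.4872, -0.004, 0.2712]
ee_rot: [-0.149, 0.691, -0.691, 0.148]
force: [-0.1, -0.6, -0.9]
opening: -0.0002
[ 0.48720976 -0.00404371  0.27116225] [-0.15  0.14  1.66  0.    1.34  1.  ] -0.00020978878741561473
z ang -65.74032578967291
[-0.00345007  0.21313263  0.08487315]
```

```bash
python3 -m jog '[[-0.002,0,0.03,0],[-0.002,0,0.03,0],[0,0,0.025,0],[0,0.03,0,0],[0,0.03,0,0],[0,0.03,0,0],[0,0.03,0,0],[0,0.015,0,0],[0,0,0,0],[0,0,0,0]]'
python3 - <<'E'
from h import *
s=ctrl.read_state();M=R.from_quat(s['ee_rot']).as_matrix()
h=np.array([.5204,-.0361]);a=np.radians(-66);T=np.r_[h+.042*np.array([np.cos(a),np.sin(a)])-.0135*np.array([-np.sin(a),np.cos(a)]),.058]
print(M.T@(T-s['ee_pos']))
a,_=shot('top','t1');b,_=shot('side','s1')
a=a[150:290,250:410];b=b[130:290,210:370]
cv2.imwrite('pics/c1.png',np.hstack([cv2.resize(a,(400,400*14//16)),cv2.resize(b,(400,350))])[:,:,::-1])
E
```

```text
t: 4.9
ee_pos: [0.5261, -0.0807, 0.1365]
ee_rot: [-0.148, 0.692, -0.691, 0.148]
force: [0.2, 1.0, 0.5]
opening: -0.0002
[ 0.00052865  0.07845681 -0.00099535]
```

View pics/c1.png

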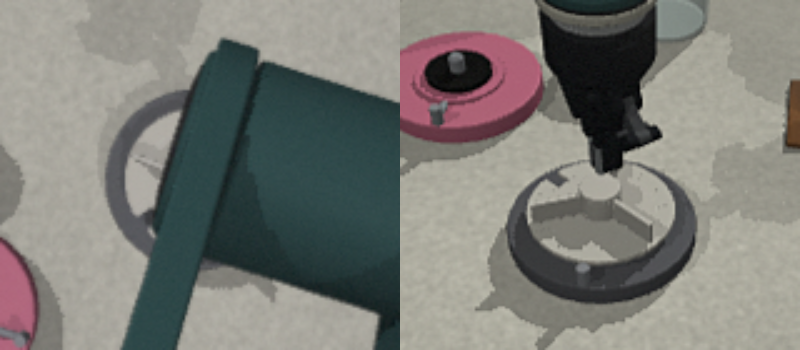

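Top view: the arm hides the wheel. Side view: the shut fingertips end at crop (605,170), full image about (292,207). I'll check that against the projection.

```bash
python3 - <<'E'
from h import *
s=ctrl.read_state();print(px('side',s['ee_pos']),px('side',[.5204,-.0361,.08]),px('side',[.5002,-.1103,.052]))
E
```

```text
(np.float64(292.4986599829053), np.float64(212.6340465485703)) (np.float64(288.696121725061), np.float64(214.5603727205655)) (np.float64(281.91179198314103), np.float64(251.48860879718472))
```

```bash
python3 -m jog '[[0,0.025,0,0],[0,0.025,0,0],[0,0.015,0,0],[0,0.008,-0.001,0],[0,0.005,0,0],[0,0,0,0],[0,0,0,0]]'
python3 -m jog '[[-0.00254,0,0.00073,-0.06],[-0.00254,0,0.00073,-0.06],[-0.00254,0,0.00073,-0.06],[-0.00254,0,0.00073,-0.06],[-0.00254,0,0.00073,-0.06],[-0.00254,0,0.00073,-0.06],[-0.00254,0,0.00073,-0.06],[-0.00254,0,0.00073,-0.06],[-0.00254,0,0.00073,-0.06],[-0.00254,0,0.00073,-0.06],[-0.00254,0,0.00073,-0.06],[-0.00254,0,0.00073,-0.06],[-0.00254,0,0.00073,-0.06],[-0.00254,0,0.00073,-0.06],[-0.00254,0,0.00073,-0.06],[-0.00254,0,0.00073,-0.06],[-0.00254,0,0.00073,-0.06],[-0.00254,0,0.00073,-0.06],[-0.00254,0,0.00073,-0.06],[0,0,0,0]]'
cat >> h.py <<'E'
def target(deg,r=.042,o=.0135,z=.058):
    s=ctrl.read_state();M=R.from_quat(s['ee_rot']).as_matrix()
    h=np.array([.5204,-.0361]);a=np.radians(deg);T=np.r_[h+r*np.array([np.cos(a),np.sin(a)])-o*np.array([-np.sin(a),np.cos(a)]),z]
    print('pos',s['ee_pos'],'zang',np.degrees(np.arctan2(M[1,2],M[0,2])),'F',s['force'].round(1),'togo',(M.T@(T-s['ee_pos'])).round(4))
E
python3 - <<'E'
from h import *
target(-66+np.degrees(19*.06))
a,_=shot('side','s2');cv2.imwrite('pics/c2.png',cv2.resize(a[150:290,210:370],None,fx=4,fy=4)[:,:,::-1])
E
```

```text
t: 5.7
ee_pos: [0.5263, -0.08, 0.0591]
ee_rot: [0.147, -0.691, 0.692, -0.148]
force: [-0.0, -0.0, 0.3]
opening: -0.0
t: 7.7
ee_pos: [0.5632, -0.0499, 0.0591]
ee_rot: [0.497, -0.502, 0.503, -0.498]
force: [0.4, 0.5, 0.4]
opening: -0.0001
pos [ 0.56323918 -0.04985866  0.05910918] zang -0.5808089358209532 F [0.4 0.5 0.4] togo [ 0.0003  0.0011 -0.001 ]
```

View pics/c2.png

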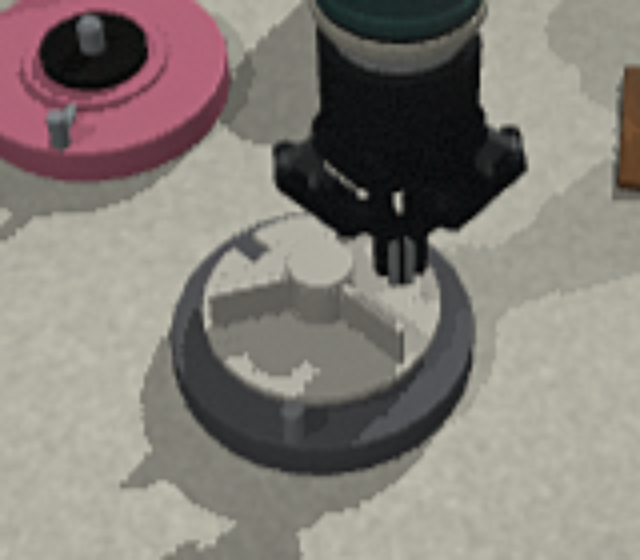

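Side view: the notch (250,245) and the vanes look unmoved although the finger has gone round. I'll check this with projections and depth.

```bash
python3 - <<'E'
from h import *
s=ctrl.read_state();print('tip',px('side',s['ee_pos']))
h=np.array([.5204,-.0361])
P=lambda a,r,z:np.r_[h+r*np.array([np.cos(np.radians(a)),np.sin(np.radians(a))]),z]
c=lambda p:((np.array(px('side',p))-[210,150])*4).round()
for a in range(-180,180,10):print(a,c(P(a,.061,.074)),c(P(a,.058,.046)),end=' | ')
print('hub',c(P(0,0,.08)),'post',c([.5002,-.1103,.052]),'tip',c(s['ee_pos']))
d=np.load('pics/s2.npy')
for u,v in((400,262),(395,275),(405,250),(400,325),(375,305),(320,262)):
    uu,vv=210+u//4,150+v//4;print((u,v),w('side',uu,vv,d=d[vv,uu]).round(4))
E
```

```text
tip (np.float64(309.24132895987174), np.float64(224.1222374773302))
-180 [201. 275.] [211. 307.] | -170 [203. 290.] [213. 321.] | -160 [209. 305.] [219. 335.] | -150 [218. 318.] [227. 348.] | -140 [230. 330.] [239. 360.] | -130 [245. 341.] [253. 369.] | -120 [263. 349.] [269. 377.] | -110 [282. 354.] [287. 382.] | -100 [303. 357.] [306. 384.] | -90 [324. 356.] [325. 384.] | -80 [344. 353.] [344. 381.] | -70 [364. 347.] [362. 375.] | -60 [381. 338.] [378. 367.] | -50 [397. 328.] [393. 357.] | -40 [410. 315.] [405. 345.] | -30 [419. 301.] [414. 332.] | -20 [426. 287.] [420. 318.] | -10 [429. 271.] [422. 304.] | 0 [428. 256.] [422. 290.] | 10 [424. 242.] [418. 276.] | 20 [417. 228.] [412. 263.] | 30 [407. 216.] [402. 251.] | 40 [394. 205.] [391. 241.] | 50 [379. 196.] [377. 233.] | 60 [363. 189.] [362. 226.] | 70 [345. 185.] [345. 222.] | 80 [327. 183.] [328. 220.] | 90 [308. 183.] [310. 220.] | 100 [289. 186.] [293. 223.] | 110 [271. 191.] [276. 227.] | 120 [254. 198.] [260. 234.] | 130 [239. 207.] [246. 243.] | 140 [226. 218.] [234. 254.] | 150 [215. 231.] [224. 266.] | 160 [207. 245.] [217. 279.] | 170 [202. 260.] [212. 293.] | hub [315. 258.] post [288. 406.] tip [397. 296.]
(400, 262) [ 0.5636 -0.0601  0.1012]
(395, 275) [ 0.5594 -0.0609  0.0931]
(405, 250) [ 0.5656 -0.0609  0.1114]
(400, 325) [ 0.5615 -0.0803  0.0737]
(375, 305) [ 0.5482 -0.066   0.0743]
(320, 262) [ 0.523  -0.0395  0.0822]
```

```bash
python3 - <<'E'
from h import *
d=np.load('pics/s2.npy');im=cv2.imread('pics/s2.png')
for u in(306,309,311):
  for v in range(212,232,1):print((u,v),w('side',u,v,d=d[v,u]).round(3),im[v,u][::-1])
E
```

```text
(306, 212) [ 0.556 -0.056  0.107] [ 5 11 12]
(306, 213) [ 0.556 -0.058  0.106] [2 2 5]
(306, 214) [ 0.556 -0.056  0.1  ] [12 11 14]
(306, 215) [ 0.556 -0.056  0.097] [11 13 14]
(306, 216) [ 0.556 -0.057  0.096] [7 8 9]
(306, 217) [ 0.555 -0.058  0.094] [2 7 8]
(306, 218) [ 0.556 -0.057  0.089] [0 0 0]
(306, 219) [ 0.558 -0.025  0.047] [150 147 137]
(306, 220) [ 0.558 -0.028  0.047] [175 172 161]
(306, 221) [ 0.558 -0.03   0.046] [165 163 152]
(306, 222) [ 0.558 -0.034  0.048] [175 172 162]
(306, 223) [ 0.557 -0.037  0.048] [181 177 167]
(306, 224) [ 0.557 -0.038  0.046] [180 178 166]
(306, 225) [ 0.557 -0.041  0.046] [181 178 166]
(306, 226) [ 0.557 -0.044  0.046] [166 164 154]
(306, 227) [ 0.556 -0.048  0.048] [158 157 147]
(306, 228) [ 0.554 -0.073  0.076] [145 144 134]
(306, 229) [ 0.554 -0.076  0.076] [131 130 122]
(306, 230) [ 0.553 -0.077  0.074] [123 121 113]
(306, 231) [ 0.554 -0.076  0.07 ] [105 103  97]
(309, 212) [ 0.562 -0.061  0.112] [61 63 63]
(309, 213) [ 0.561 -0.062  0.11 ] [64 64 65]
(309, 214) [ 0.561 -0.061  0.105] [61 63 62]
(309, 215) [ 0.562 -0.06   0.101] [64 
[... 992 characters left out ...]
17) [ 0.566 -0.061  0.095] [57 59 58]
(311, 218) [ 0.566 -0.06   0.092] [58 58 57]
(311, 219) [ 0.566 -0.06   0.088] [54 56 53]
(311, 220) [ 0.566 -0.06   0.085] [43 45 47]
(311, 221) [ 0.569 -0.033  0.048] [132 130 121]
(311, 222) [ 0.569 -0.035  0.048] [177 175 163]
(311, 223) [ 0.569 -0.035  0.044] [179 177 165]
(311, 224) [ 0.568 -0.04   0.046] [176 174 163]
(311, 225) [ 0.568 -0.042  0.045] [177 173 163]
(311, 226) [ 0.567 -0.045  0.046] [175 172 163]
(311, 227) [ 0.567 -0.048  0.046] [178 175 165]
(311, 228) [ 0.567 -0.05   0.045] [180 179 168]
(311, 229) [ 0.566 -0.055  0.048] [165 163 152]
(311, 230) [ 0.566 -0.058  0.048] [156 153 144]
(311, 231) [ 0.566 -0.058  0.045] [144 143 133]
```

The finger's lowest visible point is at z≈0.084 while the reported TCP is 0.059. So the reported height reads about 25 mm low, and the finger passed above the vane (top 0.074). The horizontal position agrees. I'll go back along the arc, lower another 28 mm, and look again.

```bash
python3 -m jog '[[0.00493,0,-0.00192,0.12],[0.00493,0,-0.00192,0.12],[0.00493,0,-0.00192,0.12],[0.00493,0,-0.00192,0.12],[0.00493,0,-0.00192,0.12],[0.00493,0,-0.00192,0.12],[0.00493,0,-0.00192,0.12],[0.00493,0,-0.00192,0.12],[0.00493,0,-0.00192,0.12],[0.0025,0,-0.00088,0.06],[0,0,0,0],[0,0.008,0,0],[0,0.006,0,0],[0,0.005,0,0],[0,0.004,0,0],[0,0.003,0,0],[0,0.002,0,0],[0,0,0,0]]'
python3 - <<'E'
from h import *
target(-66,z=.031)
a,d=shot('side','s3');cv2.imwrite('pics/c3.png',cv2.resize(a[150:290,210:370],None,fx=4,fy=4)[:,:,::-1])
u0=round(px('side',ctrl.read_state()['ee_pos'])[0])
for u in(u0-3,u0,u0+3):
  for v in range(222,244,2):
    print((u,v),w('side',u,v,d=d[v,u]).round(3),a[v,u])
E
```

```text
t: 9.55
ee_pos: [0.5252, -0.0798, 0.0299]
ee_rot: [-0.148, 0.692, -0.692, 0.147]
force: [-0.1, -0.4, -0.7]
opening: -0.0002
pos [ 0.5252326  -0.07976282  0.02990757] zang -65.94140119618217 F [-0.1 -0.4 -0.7] togo [ 0.0002 -0.0011  0.0001]
(290, 222) [ 0.52  -0.101  0.134] [13 13 16]
(290, 224) [ 0.52  -0.099  0.126] [18 19 18]
(290, 226) [ 0.52  -0.099  0.118] [20 21 19]
(290, 228) [ 0.52  -0.099  0.112] [11 14 15]
(290, 230) [ 0.52  -0.095  0.102] [10 15 12]
(290, 232) [ 0.52  -0.094  0.094] [13 14 14]
(290, 234) [ 0.519 -0.09   0.082] [65 67 66]
(290, 236) [ 0.519 -0.091  0.077] [73 75 75]
(290, 238) [ 0.519 -0.089  0.068] [71 73 71]
(290, 240) [ 0.519 -0.089  0.061] [66 67 67]
(290, 242) [ 0.518 -0.09   0.055] [90 90 87]
(293, 222) [ 0.526 -0.106  0.139] [16 16 17]
(293, 224) [ 0.526 -0.103  0.129] [17 18 19]
(293, 226) [ 0.526 -0.095  0.114] [11 13 13]
(293, 228) [ 0.526 -0.093  0.104] [13 14 16]
(293, 230) [ 0.526 -0.097  0.104] [10 13 15]
(293, 232) [ 0.525 -0.108  0.111] [15 17 19]
(293, 234) [ 0.525 -0.107  0.103] [18 16 19]
(293, 236) [ 0.525 -0.112  0.103] [17 20 21]
(293, 238) [ 0.525 -0.097  0.076] [11 15 15]
(293, 240) [ 0.525 -0.094  0.066] [15 17 18]
(293, 242) [ 0.525 -0.094  0.059] [39 39 37]
(296, 222) [ 0.531 -0.117  0.151] [ 9 12 14]
(296, 224) [ 0.532 -0.095  0.118] [10  9 11]
(296, 226) [ 0.532 -0.087  0.102] [11 17 16]
(296, 228) [ 0.532 -0.092  0.103] [22 21 24]
(296, 230) [ 0.531 -0.1    0.106] [ 7 11 12]
(296, 232) [ 0.53  -0.121  0.127] [14 17 17]
(296, 234) [ 0.53  -0.119  0.118] [ 5  6 10]
(296, 236) [ 0.53  -0.119  0.111] [20 19 20]
(296, 238) [ 0.531 -0.092  0.069] [17 17 18]
(296, 240) [ 0.531 -0.091  0.062] [6 4 8]
(296, 242) [ 0.507 -0.587  0.726] [112 112 104]
```

View pics/c3.png

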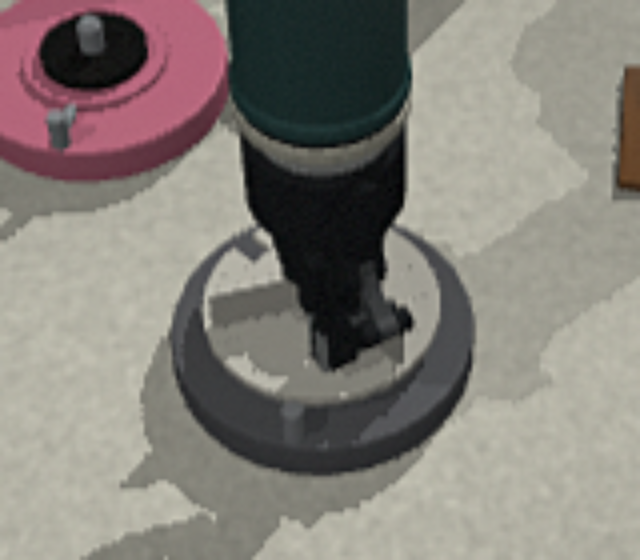

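Fingertips are now at z≈0.056, between the disc (0.046) and the vane top (0.074), clear of the post at (288,406). Pushing.

```bash
python3 -m jog '[[-0.00254,0,0.00073,-0.06],[-0.00254,0,0.00073,-0.06],[-0.00254,0,0.00073,-0.06],[-0.00254,0,0.00073,-0.06],[-0.00254,0,0.00073,-0.06],[-0.00254,0,0.00073,-0.06],[-0.00254,0,0.00073,-0.06],[-0.00254,0,0.00073,-0.06],[-0.00254,0,0.00073,-0.06],[-0.00254,0,0.00073,-0.06],[-0.00254,0,0.00073,-0.06],[-0.00254,0,0.00073,-0.06],[-0.00254,0,0.00073,-0.06],[-0.00254,0,0.00073,-0.06],[-0.00254,0,0.00073,-0.06],[-0.00254,0,0.00073,-0.06],[-0.00254,0,0.00073,-0.06],[-0.00254,0,0.00073,-0.06],[-0.00254,0,0.00073,-0.06],[0,0,0,0]]'
python3 - <<'E'
from h import *
target(-66+np.degrees(19*.06),z=.031)
a,d=shot('side','s4')
h=np.array([.5204,-.0361])
# white vane tops by depth: z .070-.078
p,f,M,t=cam('side')
for v in range(185,240):
  for u in range(255,330):
    if a[v,u].min()>95 and d[v,u]>0:
      P=w('side',u,v,d=d[v,u]);r=P[:2]-h
      if .0705<P[2]<.079 and .035<np.hypot(*r)<.062: print(round(np.degrees(np.arctan2(r[1],r[0]))),end=' ')
E
```

```text
t: 11.6
ee_pos: [0.5626, -0.0498, 0.0305]
ee_rot: [0.497, -0.502, 0.503, -0.498]
force: [-0.1, -1.3, 0.0]
opening: 0.0002
pos [ 0.56260627 -0.04976322  0.0304691 ] zang -0.58171328029834 F [-0.1 -1.3  0. ] togo [ 0.0003 -0.0005 -0.0004]
117 115 120 118 117 120 119 116 120 119 116 120 118 120 -121 -122 -119 -116 -120 -118 -120 -118 -117 -122 -119 -116 -121 -118 -122 -119 -117 -122 -119 -117 -121 -119 -118 -120 -118
```

The wheel follows, with vanes at about 0°, ±119°. Second half next.

```bash
python3 -m jog '[[-0.00254,0,0.00073,-0.06],[-0.00254,0,0.00073,-0.06],[-0.00254,0,0.00073,-0.06],[-0.00254,0,0.00073,-0.06],[-0.00254,0,0.00073,-0.06],[-0.00254,0,0.00073,-0.06],[-0.00254,0,0.00073,-0.06],[-0.00254,0,0.00073,-0.06],[-0.00254,0,0.00073,-0.06],[-0.00254,0,0.00073,-0.06],[-0.00254,0,0.00073,-0.06],[-0.00254,0,0.00073,-0.06],[-0.00254,0,0.00073,-0.06],[-0.00254,0,0.00073,-0.06],[-0.00254,0,0.00073,-0.06],[-0.00254,0,0.00073,-0.06],[-0.00254,0,0.00073,-0.06],[-0.00254,0,0.00073,-0.06],[-0.00254,0,0.00073,-0.06],[0,0,0,0]]'
python3 -m jog '[[-0.00254,0,0.00073,-0.06],[-0.00254,0,0.00073,-0.06],[-0.00170,0,0.0005,-0.04],[0,0,0,0]]'
python3 - <<'E'
from h import *
target(-66+np.degrees(38*.06+.16),z=.031)
a,d=shot('side','s5');cv2.imwrite('pics/c5.png',cv2.resize(a[170:280,235:345],None,fx=5,fy=5)[:,:,::-1])
p=np.array(px('side',[.5204-.0153,-.0361-.0559,.046]));print('pin pos at disc top, crop px',(p-[235,170])*5)
p=np.array(px('side',[.5002,-.1103,.052]));print('post',(p-[235,170])*5)
h=np.array([.5204,-.0361]);o=[]
for v in range(185,240):
  for u in range(255,330):
    if a[v,u].min()>95 and d[v,u]>0:
      P=w('side',u,v,d=d[v,u]);r=P[:2]-h
      if .0705<P[2]<.079 and .035<np.hypot(*r)<.062: o.append(round(np.degrees(np.arctan2(r[1],r[0]))))
print(sorted(o))
E
```

```text
t: 13.65
ee_pos: [0.5505, -0.0038, 0.0303]
ee_rot: [0.69, -0.155, 0.155, -0.69]
force: [-0.7, -0.4, 0.6]
opening: 0.0001
t: 14.05
ee_pos: [0.5451, 0.0005, 0.0303]
ee_rot: [0.7, -0.1, 0.1, -0.7]
force: [-0.6, -0.5, -0.2]
opening: -0.0002
pos [5.45145634e-01 4.62893537e-04 3.03197265e-02] zang 73.73976894835683 F [-0.6 -0.5 -0.2] togo [-0.0001 -0.0007 -0.    ]
pin pos at disc top, crop px [244.4394721  378.94419786]
post [234.55895992 407.44304399]
[-171, -170, -169, -168, -167, -167, -167, -167, -167, -166, -166, -166, -166, -166, -165, -165, -165, -165, -165, -164, -164, -164, -164, -164, -164, -164, -164, -163, -162, -51, -51, -50, -49, -49, -49, -49, -49, -49, -49, -49, -49, -49, -48, -48, -48, -47, -47, -47, -47, -47, -47, -46, -46, -46, -46, -45, -45, -45, -44, -43]
```

View pics/c5.png

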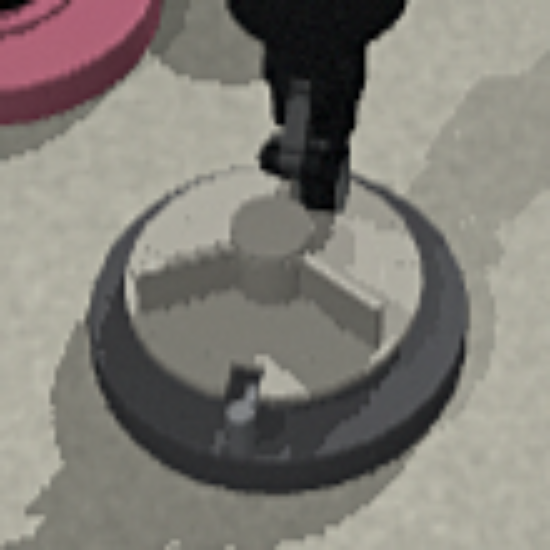

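Side view: the notch at (245,378) stands just behind the post (243,405). By depth the pushed vane is at about 73.3°, against 74.7° wanted. One small nudge, then back off, rise and clear the top view.

```bash
python3 -m jog '[[-0.00085,0,0.00025,-0.02],[0,0,0,0],[0,0,0,0],[0.004,0,0,0],[0.004,0,0,0],[0,-0.02,0,0],[0,-0.03,0,0],[0,-0.03,0,0],[0,-0.03,0,0],[0,-0.03,0,0],[-0.01,0,0.036,0],[-0.01,0,0.036,0],[-0.01,0,0.036,0],[-0.01,0,0.036,0],[-0.01,0,0.036,0],[0,0,0,0],[0,0,0,0]]'
python3 - <<'E'
from h import *
a,d=shot('top','t6');cv2.imwrite('pics/c6.png',cv2.resize(a[175:270,280:380],None,fx=6,fy=6,interpolation=2)[:,:,::-1])
print(ctrl.read_state()['ee_pos'])
E
```

```text
t: 15.8
ee_pos: [0.5503, 0.1863, 0.17]
ee_rot: [0.701, -0.092, 0.092, -0.701]
force: [-1.3, 0.1, -0.3]
opening: -0.0004
[0.55034309 0.18545433 0.17001303]
```

View pics/c6.png

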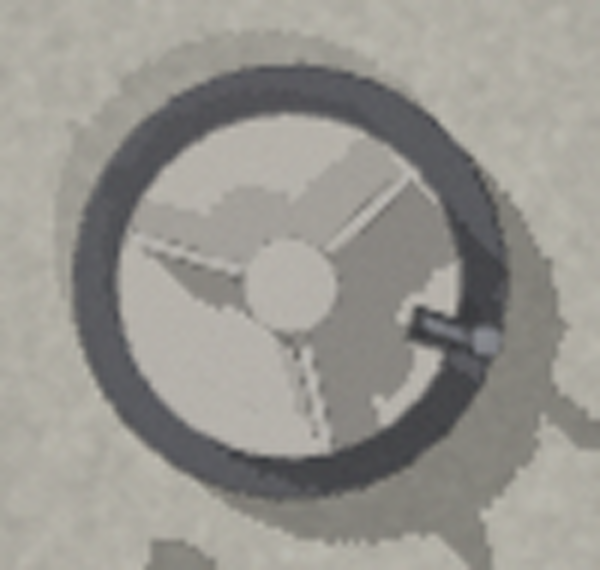

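Top view: the steel pin is visible inside the notch, pin axis at (430,325) and notch sides about ±18 px either side, so it is aligned. Hub centre (291,286). Moving over the hub.

```bash
python3 -m jog '[[0.0,0,-0.036,0],[0.0,0,-0.036,0],[0.0,0,-0.036,0],[0.0,0,-0.036,0],[0.0,0,-0.036,0],[0,0,-0.036,0],[0,0.03,0,0],[0,0.03,0,0],[0,0,0,0]]'
python3 - <<'E'
from h import *
target(0,r=0,o=0,z=.07)
E
```

```text
t: 16.75
ee_pos: [0.4909, -0.0241, 0.1074]
ee_rot: [0.701, -0.096, 0.091, -0.701]
force: [0.1, 0.3, -0.2]
opening: 0.0002
pos [ 0.49093452 -0.02408182  0.1074365 ] zang 74.8365829370555 F [ 0.1  0.3 -0.2] togo [ 0.0318  0.0372 -0.0039]
```

```bash
python3 -m jog '[[0.016,0,-0.002,0],[0.016,0,-0.002,0],[0,0.017,0,0],[0,0.012,0,0],[0,0.004,0,0],[0,0,0,0],[0,0,0,0]]'
python3 - <<'E'
from h import *
target(0,r=0,o=0,z=.055)
a,d=shot('side','s7')
u=round(px('side',ctrl.read_state()['ee_pos'])[0])
for v in range(196,222,2):print(v,[w('side',q,v,d=d[v,q]).round(3).tolist() for q in(u-2,u+2)],a[v,u])
E
```

```text
t: 17.45
ee_pos: [0.5242, -0.035, 0.0776]
ee_rot: [0.701, -0.092, 0.092, -0.701]
force: [0.4, -0.8, 0.1]
opening: -0.0001
pos [ 0.52421504 -0.03503866  0.07760441] zang 75.00504351860108 F [ 0.4 -0.8  0.1] togo [-0.0034  0.0226 -0.002 ]
196 [[0.522, -0.081, 0.186], [0.531, -0.053, 0.155]] [24 25 25]
198 [[0.521, -0.093, 0.193], [0.531, -0.051, 0.147]] [16 18 18]
200 [[0.521, -0.096, 0.191], [0.53, -0.061, 0.152]] [16 18 19]
202 [[0.521, -0.096, 0.185], [0.53, -0.066, 0.152]] [11 16 13]
204 [[0.522, -0.065, 0.146], [0.53, -0.043, 0.12]] [ 8 10 13]
206 [[0.522, -0.047, 0.119], [0.53, -0.044, 0.115]] [17 16 16]
208 [[0.522, -0.045, 0.112], [0.53, -0.043, 0.108]] [10 11 14]
210 [[0.521, -0.047, 0.108], [0.53, -0.044, 0.103]] [0 0 0]
212 [[0.522, -0.029, 0.08], [0.53, -0.031, 0.081]] [154 152 143]
214 [[0.521, -0.035, 0.081], [0.53, -0.036, 0.081]] [174 171 162]
216 [[0.521, -0.042, 0.082], [0.529, -0.039, 0.078]] [173 171 161]
218 [[0.52, -0.045, 0.08], [0.529, -0.047, 0.081]] [174 171 162]
220 [[0.52, -0.051, 0.08], [0.528, -0.051, 0.079]] [171 168 157]
```

```bash
python3 -m jog '[[-0.0034,0,-0.002,0],[0,0.009,0,0],[0,0.006,0,0],[0,0.003,0,0],[0,0,0,0],[0,0,0,0]]'
python3 -m jog '[[0,0.002,0,0],[0,0.002,0,0],[0,0,0,0],[0,0,0,0]]'
python3 -m jog '[[0,0.002,0,0],[0,0.002,0,0],[0,0,0,0],[0,0,0,0]]'
```

```text
t: 18.1
ee_pos: [0.5205, -0.0361, 0.059]
ee_rot: [0.701, -0.092, 0.092, -0.701]
force: [-0.3, -0.0, -0.5]
opening: -0.0
t: 18.5
ee_pos: [0.5208, -0.0361, 0.0553]
ee_rot: [0.701, -0.092, 0.092, -0.701]
force: [-0.3, 0.0, 2.4]
opening: 0.0
t: 18.9
ee_pos: [0.5209, -0.0361, 0.0519]
ee_rot: [0.701, -0.092, 0.093, -0.701]
force: [-1.2, 1.5, 9.4]
opening: -0.0001
```

```bash
python3 -m jog '[[0,0.002,0,0],[0,0.002,0,0],[0,0,0,0],[0,0,0,0]]'
python3 -m jog '[[0,0.0015,0,0],[0,0,0,0],[0,0,0,0]]'
```

```text
t: 19.3
ee_pos: [0.521, -0.0361, 0.0517]
ee_rot: [0.701, -0.091, 0.093, -0.701]
force: [-12.4, 1.2, 52.2]
opening: 0.0002
t: 19.6
ee_pos: [0.521, -0.0361, 0.0516]
ee_rot: [0.701, -0.091, 0.093, -0.701]
force: [-17.3, 3.3, 67.5]
opening: -0.0001
```

The push stopped only about 4 mm below first contact. I'll back off and look before going on.

```bash
python3 -m jog '[[0,-0.005,0,0],[0,-0.02,0,0],[0,-0.03,0,0],[0,-0.04,0,0],[0,-0.03,0,0],[0,0,0.036,0],[0,0,0.036,0],[0,0,0.036,0],[0,0,0.036,0],[0,0,0.036,0],[0,0,0,0],[0,0,0,0]]'
python3 - <<'E'
from h import *
h=np.array([.5204,-.0361])
a,d=shot('side','s8');b,e=shot('top','t8')
cv2.imwrite('pics/c8.png',np.hstack([cv2.resize(b[180:265,285:370],(400,400),interpolation=2),cv2.resize(a[185:270,247:332],(400,400),interpolation=2)])[:,:,::-1])
# disc heights by depth (top cam) and plane fit
for n,D,I in(('top',e,b),('side',d,a)):
  Z=[]
  for v in range(180,265):
    for u in range(255,370):
      if D[v,u]>0 and I[v,u].min()>60:
        P=w(n,u,v,d=D[v,u]);r=np.hypot(*(P[:2]-h));Z.append((*(P[:2]-h),P[2],r))
  Z=np.array(Z);hb=Z[(Z[:,3]<.014)];print(n,'hub z',np.median(hb[:,2]))
  k=Z[(Z[:,3]>.022)&(Z[:,3]<.055)&(Z[:,2]>.03)&(Z[:,2]<.052)];A=np.c_[k[:,:2],np.ones(len(k))]
  print('disc plane',np.linalg.lstsq(A,k[:,2],rcond=None)[0],len(k))
E
```

```text
t: 20.8
ee_pos: [0.5667, 0.1382, 0.1702]
ee_rot: [0.701, -0.092, 0.091, -0.701]
force: [-0.8, -0.2, -1.0]
opening: -0.0001Traceback (most recent call last):
  File "<stdin>", line 11, in <module>
  File "h.py", line 9, in w
    p,f,M,t=cam(n); r=M@np.array([(u-p['cx'])/f,-(v-p['cy'])/f,-1.])
            ~~~^^^
  File "h.py", line 7, in cam
    p=camera_params(n); return p,200/np.tan(np.radians(p['vfov'])/2),R.from_quat(p['orientation']).as_matrix(),np.array(p['xyz'])
ValueError: time passes only in moves, steps and waits
```

View pics/c8.png

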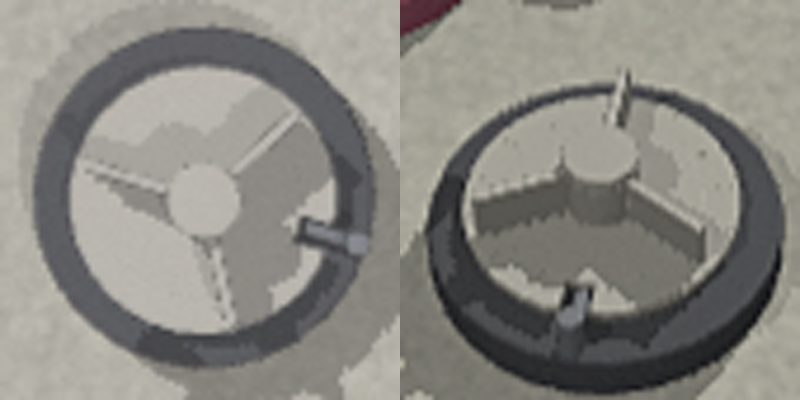

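The pin lies centred in the notch (top crop (325,235)), and the wheel looks level. Measuring its height against the earlier picture t6.

```bash
python3 - <<'E'
from h import *
h=np.array([.5204,-.0361])
def go(n,tag):
  p,f,M,t=cam(n);I=cv2.imread(f'pics/{tag}.png');D=np.load(f'pics/{tag}.npy')
  v,u=np.mgrid[180:265,255:370];d=D[180:265,255:370];i=I[180:265,255:370].min(2)
  P=np.stack([(u-p['cx'])/f*d,-(v-p['cy'])/f*d,-d],-1)@M.T+t;P=P[(d>0)&(i>60)];P[:,:2]-=h;r=np.hypot(P[:,0],P[:,1])
  k=P[(r>.022)&(r<.055)&(P[:,2]>.03)&(P[:,2]<.054)]
  for _ in range(3):
    A=np.c_[k[:,:2],np.ones(len(k))];s=np.linalg.lstsq(A,k[:,2],rcond=None)[0];k=k[abs(A@s-k[:,2])<.003]
  print(tag,'hub',np.median(P[r<.014,2]).round(4),'disc tilt/z',s.round(4),len(k))
for n,t in(('top','top0'),('top','t6'),('top','t8'),('side','side0'),('side','s8')):go(n,t)
E
```

```text
top0 hub 0.0805 disc tilt/z [-0.0001  0.0029  0.0463] 1328
t6 hub 0.0804 disc tilt/z [ 0.0012 -0.0014  0.0463] 1334
t8 hub 0.0723 disc tilt/z [0.0002 0.0018 0.0382] 1316
side0 hub 0.0812 disc tilt/z [-0.0008  0.0016  0.0469] 871
s8 hub 0.0731 disc tilt/z [-0.0008 -0.0025  0.0391] 833
```

The disc dropped 8.1 mm (top face 46.3 to 38.2 mm) with tilt below 0.003 rad, so the wheel is home. The hand is well clear, so I'm handing in.

```bash
python3 -c "
from h import *
print(ctrl.read_state()['force'],ctrl.job_done())"
```

```text
the job is handed in; nothing more can be done
[ 0.40024038 -0.43519901 -0.89256528] None
```

I turned the wheel about 125° counter-clockwise with the shut fingertips until its notch stood over the pin. Then I pressed the hub down until it stopped, took the hand away and handed the job in at about 21 s.

**Last checks:**
- **Height:** the hub top is at 72.3 mm and the disc top at 38.2 mm. That is 8.1 mm lower than at the start, so the wheel is home.
- **Flatness:** tilt is below about 0.003 rad.
- **Notch:** the pin lies centred in it in the top view.
- **Hand:** it is clear of everything, and the force reading is about zero.

**What disagreed or went wrong:**
- **Height reading:** in the side-camera depth picture the fingertips stood about 25 mm higher than the reported tool position. Because of that, the first sweep passed over the vane without touching it; I lowered the hand 28 mm and repeated it.
- **Press travel:** during the press the arm travelled only about 4 mm after I first read a force, not the expected 8 mm. I backed off to measure, and the depth pictures confirmed the full drop.
- **Press force:** the press peaked at 67 N in the readings, above what was needed but below the 120 N wrist limit.

I did not measure the canister, cup, bone or comb again at the end. The arm's path kept clear of all four.

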